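# Tip a carton of rolls into the scan frame and trigger the scanner

### The arm

A 6-joint arm with a two-finger parallel gripper is mounted at the origin on the work surface. World frame = base frame: x ahead of the robot, y to its left, z up, the work surface at z = 0. Lengths are in m, angles in rad, forces in N, time in s.
With the tool pointing down it reaches from about 0.3 to 1 m from the base axis. Payload 5.1 kg.
Tool frame: the origin (TCP) lies at the very end of the fingers, on their centre line; the grasp point (between the pads) lies 19 mm behind it (ctrl.grip_point_offset is the distance from the TCP to the grasp point, in m); z points along the fingers, x is the direction in which the jaws open and shut, and the axes are right-handed (so a half turn about z gives the same grasp; the last joint's range is limited). The gripper opens to 95 mm and grips with 3 to 60 N. Pads are 20 mm wide; open, the fingers measure 119 mm over their backs; the gripper's body (75 mm by 180 mm) begins 59 mm behind the grasp point.
Start: joints at [-1.35, 0.124, 1.65, -0, 1.367, -0.083], TCP at [0.194, -0.62, 0.215] pointing down, gripper open.
Joint ranges: [-2.61, 2.61], [-1.02, 2.33], [0.03, 2.71], [-1.35, 4.49], [0.32, 2.68], [-2.91, 2.91]. Speed limits (rad/s): [2.57, 2.57, 3.14, 3.14, 3.14, 3.14].

### API

Orientations are given as a rotation vector (axis times angle).
In Python, from bench import ctrl, imaging gives the robot as it stands.
- The arm moves only by the shell command python3 -m crank 'ROWS'. ROWS is a JSON object of lists of equal length, an entry for each row: "twist": the turn, a rotation vector about the tool's x, y, z in rad, a list of three; "offset": the shift along the tool's x, y, z in cm, a list of three; "claw": the closure in counts, from 0 (fully open) to 255 (shut). In form: {"twist": [[ax, ay, az], ...], "offset": [[tx, ty, tz], ...], "claw": [claw, ...]}. A call has 1 to 5 rows; each row shifts and turns the pose as measured when the row begins, along the tool's axes as they then stand; what a row does not reach is not made up. A row lasts 1/12 s, in which the tool goes at most 41.7 mm and 7.16 degrees, less where a joint would pass 70% of its speed; a pose out of reach is approached as far as the arm can. A call with a gripper value outside its range is refused whole. The fingers move at their own pace and stop on an object; the grip force is fixed at half the most. Time passes only in rows, so rows that do not move let the fingers close. It gives the time, the measured TCP pose, the force and the opening at its end, in the units of the state.
- ctrl.observe(): the state, without advancing time (a new reading comes with each control period).
- imaging.camera(name): name is "scene" or "top"; returns the picture (480x640x3 uint8, red, green, blue); there is no depth.
- imaging.camera_params(name): a dict with "fx", "fy", "cx", "cy" (pixels), "distortion" ([k1, k2, p1, p2, k3] as OpenCV has them; the pictures are not rectified), "xyz" and "rotation" of the camera in the world. Camera axes: x right, y up, looking along -z (the intrinsics and any distortion apply to the point x, -y, -z); pixel columns grow to the right and rows downward; lengths in m; the calibration is good to about 2 mm. A picture is of the moment at which its call begins. camera_params takes no time and is no camera call.
- ctrl.hand_in(): hands the job in, once; it reports no verdict.
The state is a dict: "clock": time; "q": joint angles; "qvel": joint speeds; "tau": joint torques, N m; "eef_pos": TCP position; "ee_rot": TCP orientation; "wrist_force": force on the tool from outside, world axes, zero at the start; "torque": the same for the moment, N m; "opening": opening from 0.0 (shut) to 1.0 (fully open).
Only numpy, scipy, OpenCV 4.12 (cv2) and the standard library are available. Lean on these libraries where they do the work, as an engineer would, in place of code of your own. Each camera call takes 0.05 s, during which the arm holds its last target. There are 200 camera calls.

### The job

The carton of rolls with the red-banded label stands on end at the near edge of the yellow taped frame under the label scanner. Without gripping or lifting it, push it gently, high on its label side, so that it tips over away from you and comes to rest flat, label up, wholly inside the taped frame. Then press the green button on the grey box beside the frame fully down to scan it and let it go; leave the other cartons and everything else on the bench undisturbed.

Things in the scene. Friction and masses are not known exactly. Their poses are not given: they have to be found in the camera images.
- carton: Kraft carton to lay down: white bar-code label with RED band, red sealing tape over the top. 60 mm thick (x), 130 wide (y), 195 tall (z), about 0.36 kg, friction about 0.6. Stands loose on end; origin at the centre of its underside. Label on its -x face (towards the robot), plain back on +x. It tips over the back bottom edge and falls by itself once leant 17 degrees, that edge staying within a few mm.
- carton_label (a point): A point on the label (-x) face of the red-banded carton, in the middle of its width, 165 mm above its foot, that is 30 mm below its top edge: a good height to push.
- carton_foot_l (a point): Back bottom corner of that carton, on its +y side (an end of the edge it tips over).
- carton_foot_r (a point): Back bottom corner of that carton, on its -y side (the other end of the edge it tips over).
- carton_head_l (a point): Back top corner of that carton, on its +y side, 195 mm above its foot.
- carton_head_r (a point): Back top corner of that carton, on its -y side, 195 mm above its foot.
- station: Fixed scan station; origin on the bench at the centre of the yellow taped frame: inner opening 240 mm (x) by 190 mm (y), flat tape 15 mm wide. The carton stands at its -x end, back to the frame, centred within 12 mm, square within 6 degrees, middle of its tipping edge 12 to 32 mm inside the tape. Scanner beyond it: grey head at x 140 to 240 mm, 150 to 245 mm up, on a post at x 225 mm.
- trigger_box: Grey fixed box 70 x 70 x 40 mm with the green push button on top, beside the taped frame (to its left or its right, about 175 mm from the frame's centre line). Origin at the centre of its underside.
- scan_top (a point): Centre of the top of the green button (36 mm in diameter), 62 mm above the bench when released.
- scan (a joint): How far the green button is pressed, m: 0 released, 0.006 fully down. A spring returns it; it takes about 1.5 N to start and 5 N to go fully down.
- dispenser: Grey label-roll dispenser, 110 x 78 mm, 92 mm high, fixed, on the other side of the frame from the trigger box. Origin at the centre of its underside.
- carton_blue: Standing carton of the same size with a BLUE band and tape, to be left alone. Origin at the centre of its underside.
- carton_green: Standing carton of the same size with a GREEN band and tape, to be left alone. Origin at the centre of its underside.
- jar: Amber glass jar with a steel lid, 64 mm in diameter, 95 mm tall, to be left alone. Origin at the centre of its underside.
- scraper: White bench scraper lying flat, 105 x 150 mm, 20 mm high, wooden handle along its long side, to be left alone. Origin at the bench under its blade.
- spare_roll: Roll of white labels standing on its flat side, 80 mm in diameter, 52 mm high, to be left alone. Origin at the centre of its underside.
- sanitizer: White bottle with a blue cap, 60 mm in diameter, 170 mm tall, to be left alone. Origin at the centre of its underside.
- brush: Pastry brush lying flat, to be left alone. Origin at the bench under its middle.
Mind the look-alikes: they are no part of the job. What is shaped like the carton but orange, purple or turquoise is not meant.

How it is judged:
By the outcome, as a careful person would: the job done as asked, in the order asked, and still so for the second after the job is handed in, with the robot touching nothing.
It also fails if it takes over 45 s, if anything falls off the work surface, if the arm or the gripper's body presses on something with over 40 N, if the wrist force passes 120 N, or if a joint passes its speed limit or range.

## Working session

There is one attempt and no reset: what is moved stays moved. The work goes in short steps, Python scripts to look and compute and a shell command to move; the robot and the scene stay as the last step left them, time stands still between calls to the robot, and variables do not carry over. Pictures are saved under pics/ and viewed, about 8 in all and at most 12, crops included, and the job is handed in when it is done.

```bash
mkdir -p pics; ls; python3 - <<'E'
from bench import ctrl, imaging
import cv2
print(ctrl.observe())
for n in("scene","top"):
    cv2.imwrite(f"pics/{n}0.png",imaging.camera(n)[:,:,::-1]); print(n,imaging.camera_params(n))
E
```

```text
pics
{'clock': 0.0, 'q': array([-1.34959891e+00,  1.24488397e-01,  1.65162172e+00,  2.27498556e-05,
        1.36750901e+00, -8.26302518e-02]), 'qvel': array([0.00048263, 0.00086234, 0.00023925, 0.0008059 , 0.00065213,
       0.00091028]), 'tau': array([-4.80633717e-04, -4.17604709e+01, -3.59932065e+01,  7.74950255e-02,
        4.90935927e-02, -1.72672294e-04]), 'eef_pos': array([ 0.19428603, -0.61963103,  0.21342877]), 'ee_rot': array([-2.53093817e+00,  1.85889442e+00,  2.37726978e-03]), 'wrist_force': array([-0.50021959,  0.08317732, -0.24659334]), 'torque': array([ 0.01837444,  0.02057226, -0.04543506]), 'opening': 1.0009066827653939}
scene {'fx': 604.5091191405409, 'fy': 604.5091191405409, 'cx': 305.6290355635359, 'cy': 241.07386060061484, 'distortion': array([-0.09074636,  0.        ,  0.        ,  0.        ,  0.        ]), 'xyz': array([1.27222029, 1.02719374, 1.09552188]), 'rotation': array([0.40363634, 1.18928382, 2.27957437])}
top {'fx': 518.922329925298, 'fy': 518.922329925298, 'cx': 328.68256387607585, 'cy': 241.48975705327103, 'distortion': array([-0.05871364,  0.        ,  0.        ,  0.        ,  0.        ]), 'xyz': array([ 0.27598131, -0.07040557,  1.74575306]), 'rotation': array([ 0.08339064, -0.07479414, -1.58812967])}
```

View pics/scene0.png

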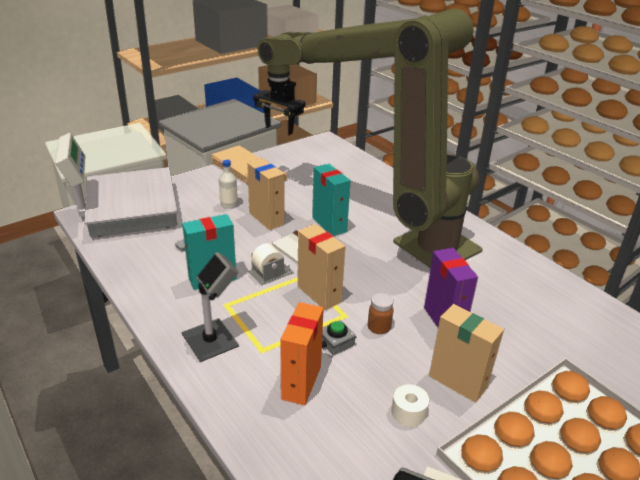

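View pics/top0.png

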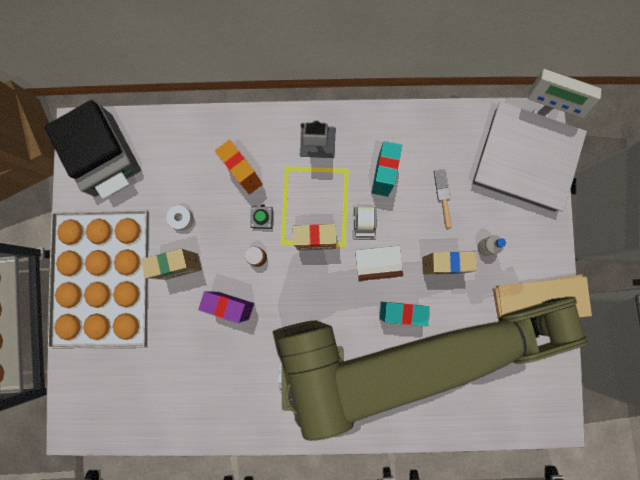

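Scene: kraft carton with red tape at (320,262), green button at (338,328), frame around it. Top: kraft/red at (315,237) at the near end of the frame (283–348, 168–246); button at (261,216); jar at (256,256). Look-alikes with red tape: orange (238,167), teal (387,168) and (405,314), purple (226,306); the kraft cartons at (449,262) and (171,264) have blue and green tape. The kraft one with red tape, standing in the frame, is the one that fits. Next I'll confirm it in a crop and measure.

```bash
cat > h.py <<'E'
import numpy as np, cv2
from scipy.spatial.transform import Rotation as R
from bench import ctrl, imaging
P={n:imaging.camera_params(n) for n in("scene","top")}
def ray(n,uv):
    p=P[n];K=np.array([[p['fx'],0,p['cx']],[0,p['fy'],p['cy']],[0,0,1]])
    x,y=cv2.undistortPoints(np.array([[uv]],float),K,p['distortion'])[0,0]
    return p['xyz'],R.from_rotvec(p['rotation']).apply([x,-y,-1])
def onz(n,uv,z):
    o,d=ray(n,uv); return o+d*(z-o[2])/d[2]
def two(a,b):
    (o,d),(q,e)=ray("scene",a),ray("top",b)
    s=np.linalg.lstsq(np.stack([d,-e],1),q-o,rcond=None)[0]
    A,B=o+s[0]*d,q+s[1]*e
    return (A+B)/2,np.linalg.norm(A-B)
def mask(n,im,lo,hi,box):
    h=cv2.cvtColor(im,cv2.COLOR_RGB2HSV);m=cv2.inRange(h,np.array(lo),np.array(hi))
    z=np.zeros_like(m);x0,y0,x1,y1=box;z[y0:y1,x0:x1]=m[y0:y1,x0:x1];return z
E
python3 - <<'E'
from h import *
S=cv2.imread("pics/scene0.png");T=cv2.imread("pics/top0.png")
a=cv2.resize(S[215:365,215:365],(600,600)[:2],interpolation=cv2.INTER_CUBIC)[:, :]
a=cv2.resize(S[215:360,215:360],(400,400),interpolation=cv2.INTER_CUBIC)
b=cv2.resize(T[155:275,240:360],(400,400),interpolation=cv2.INTER_CUBIC)
cv2.imwrite("pics/crop1.png",np.hstack([a,b]))
Tr=T[:,:,::-1].copy();Sr=S[:,:,::-1].copy()
# tape frame
m=mask("top",Tr,(22,120,120),(35,255,255),(270,155,362,260))
ys,xs=np.nonzero(m)
pts=np.array([onz("top",(u,v),0) for u,v in zip(xs,ys)])
r=cv2.minAreaRect(pts[:,:2].astype(np.float32)); print("frame outer",r)
for n,im,box in(("top",Tr,(245,200,278,232)),("scene",Sr,(320,312,355,345))):
    g=mask(n,im,(45,120,60),(85,255,255),box);M=cv2.moments(g,True);c=(M['m10']/M['m00'],M['m01']/M['m00']);print(n,"green",c,M['m00'],onz(n,c,.062)); 
    x=c if n=="top" else None
    if n=="top":t=c
print("button",two(c,t))
# carton top red tape
for n,im,box in(("top",Tr,(295,222,340,252)),("scene",Sr,(300,225,345,262))):
    g=mask(n,im,(0,150,100),(10,255,255),box)|mask(n,im,(172,150,100),(180,255,255),box)
    k=np.argwhere(g)[:,::-1]; print(n,"red",k.min(0),k.max(0),k.mean(0))
E
```

```text
frame outer ((0.574701189994812, -0.016872301697731018), (0.21760334074497223, 0.2682228088378906), 86.6340560913086)
top green (260.0, 215.79) 100.0 [0.53489848 0.16118759 0.062     ]
scene green (336.8175182481752, 326.7956204379562) 137.0 [0.54046411 0.16926362 0.062     ]
button (array([0.5355964 , 0.16262121, 0.05449872]), np.float64(0.0012146231714675576))
top red [310 225] [321 246] [314.22751323 234.9047619 ]
scene red [308 232] [332 253] [317.64444444 240.67111111]
```

View pics/crop1.png

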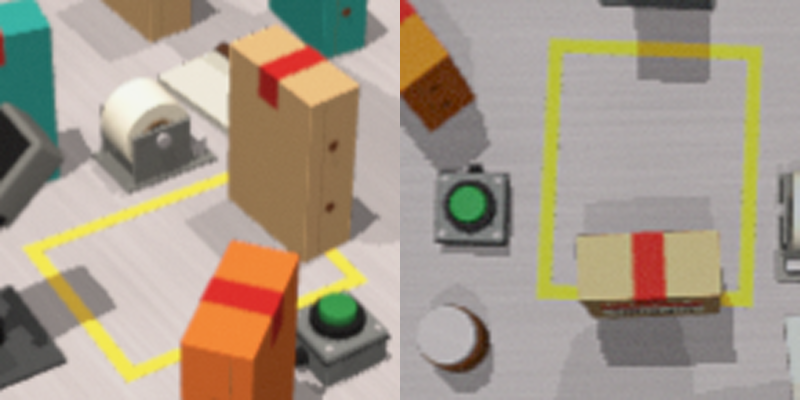

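The crop shows the kraft carton with red tape at the near end of the frame, label side towards the robot. Its top corners are at crop (577,238), (718,232), (720,302), (580,300) in the top view, and (307,108), (231,42), (277,25), (357,85) in the scene view. I'll triangulate these.

```bash
python3 - <<'E'
from h import *
t=lambda u,v:(240+(u-400)*.3,155+v*.3); s=lambda u,v:(215+u*.3625,215+v*.3625)
for k,a,b in(("head_l",s(307,108),t(577,236)),("head_r",s(231,42),t(718,232)),("front_l",s(357,85),t(581,301)),("front_r",s(277,25),t(720,300))):
    print(k,*two(a,b),onz("top",b,.195)[:2],onz("scene",a,.195)[:2])
print("foot_l",onz("scene",s(304,260),0),"foot_r",onz("scene",s(229,198),0))
print("jar top",onz("top",(256,256),.095), "orange corner near", [onz("top",p,0)for p in((262,181),(247,193))])
o=ctrl.observe();print(R.from_rotvec(o['ee_rot']).as_matrix())
E
```

```text
head_l [0.48331086 0.04313894 0.18805757] 0.0011616829443799664 [0.48194606 0.04300846] [0.48975533 0.0502579 ]
head_r [ 0.4827159  -0.08393674  0.19194212] 0.0020696298249873917 [ 0.48311536 -0.08456524] [ 0.48469498 -0.07938626]
front_l [0.42311185 0.04072069 0.18927578] 0.0006998893813054502 [0.4228319  0.04008085] [0.42822309 0.04719162]
front_r [ 0.42271213 -0.08585008  0.18870674] 0.0020077279716488477 [ 0.42135042 -0.08514358] [ 0.42929454 -0.07886197]
foot_l [0.47938069 0.04375738 0.        ] foot_r [ 0.48485828 -0.07892427  0.        ]
jar top [0.40029436 0.1701158  0.095     ] orange corner near [array([0.66491832, 0.16236559, 0.        ]), array([0.62419584, 0.21403404, 0.        ])]
[[ 2.99158744e-01 -9.54203272e-01 -4.02570268e-04]
 [-9.54201493e-01 -2.99158967e-01  1.84995648e-03]
 [-1.88566703e-03 -1.69297506e-04 -9.99998208e-01]]
```

Carton confirmed: label face x≈0.423, centre y≈−0.021, yaw≈0, heads at z≈0.19. Frame centre is (0.575,−0.017), yaw −3.4°, and the button is at (0.535,0.162). First I'll raise the tool and square it to the carton.

```bash
python3 -m crank '{"twist":[[0,0,0.1],[0,0,0.1],[0,0,0.1],[0,0,0]],"offset":[[0,0,-3],[0,0,-3],[0,0,-3],[0,0,0]],"claw":[110,110,110,110]}'
```

```text
clock: 0.43
eef_pos: [0.1937, -0.617, 0.2996]
ee_rot: [-2.204, 2.227, 0.02]
wrist_force: [0.2, 0.0, 0.2]
opening: 0.776
```

```bash
python3 -m crank '{"twist":[[0,0,0],[0,0,0],[0,0,0],[0,0,0],[0,0,0]],"offset":[[-3.9,-1.1,0],[-3.9,-1.1,0],[-3.9,-1.1,0],[-3.9,-1.1,0],[-3.9,-1.1,0]],"claw":[110,110,110,110,110]}'; python3 -m crank '{"twist":[[0,0,0],[0,0,0],[0,0,0],[0,0,0],[0,0,0]],"offset":[[-3.9,-1.1,0],[-3.9,-1.1,0],[-3.9,-1.1,0],[-3.9,-1.1,0],[-3.9,-1.1,0]],"claw":[110,110,110,110,110]}'
```

```text
clock: 0.85
eef_pos: [0.2494, -0.4223, 0.2959]
ee_rot: [-2.198, 2.231, 0.029]
wrist_force: [0.3, -0.3, 1.2]
opening: 0.569
clock: 1.27
eef_pos: [0.3055, -0.2217, 0.2947]
ee_rot: [-2.198, 2.228, 0.034]
wrist_force: [1.2, -0.1, -0.7]
opening: 0.568
```

```bash
python3 -m crank '{"twist":[[0,0,0],[0,0,0],[0,0,0],[0,0,0],[0,0,0]],"offset":[[-3.9,-1.0,0],[-3.9,-1.0,0],[-3.9,-1.0,0],[-3.9,-1.0,0],[-3.9,-1.0,0]],"claw":[110,110,110,110,110]}'; python3 -m crank '{"twist":[[0,0,0],[0,0,0]],"offset":[[0,0,0],[0,0,0]],"claw":[110,110]}'; python3 -c "
from h import *
o=ctrl.observe();M=R.from_rotvec(o['ee_rot']).as_matrix();print(M.round(4));print((M.T@(np.array([.38,-.021,.16])-o['eef_pos'])*100).round(2))"
```

```text
clock: 1.68
eef_pos: [0.3562, -0.0196, 0.2955]
ee_rot: [-2.198, 2.226, 0.032]
wrist_force: [1.2, -0.7, 0.2]
opening: 0.569
clock: 1.85
eef_pos: [0.3564, -0.0112, 0.2944]
ee_rot: [-2.22, 2.203, 0.035]
wrist_force: [-0.4, -0.7, 1.2]
opening: 0.566
[[ 0.0076 -1.     -0.0059]
 [-0.9996 -0.0078  0.0262]
 [-0.0263  0.0057 -0.9996]]
[ 1.35 -2.43 13.4 ]
```

```bash
python3 -m crank '{"twist":[[0,0.026,0],[0,0,0],[0,0,0],[0,0,0],[0,0,0]],"offset":[[0.9,-0.6,3.3],[0,-0.6,3.3],[0,-0.6,3.3],[0,-0.6,3.3],[0,0,0]],"claw":[110,110,110,110,110]}'; python3 -c "
from h import *
o=ctrl.observe();M=R.from_rotvec(o['ee_rot']).as_matrix();print(M.round(4));
cv2.imwrite('pics/c2.png',cv2.resize(imaging.camera('scene')[180:380,200:450,::-1],(750,600)))"
```

```text
clock: 2.27
eef_pos: [0.3815, -0.0232, 0.1592]
ee_rot: [2.23, -2.211, 0.005]
wrist_force: [-0.5, 0.3, -1.5]
opening: 0.565
[[ 0.0084 -1.      0.0013]
 [-1.     -0.0084 -0.0036]
 [ 0.0036 -0.0013 -1.    ]]
```

View pics/c2.png

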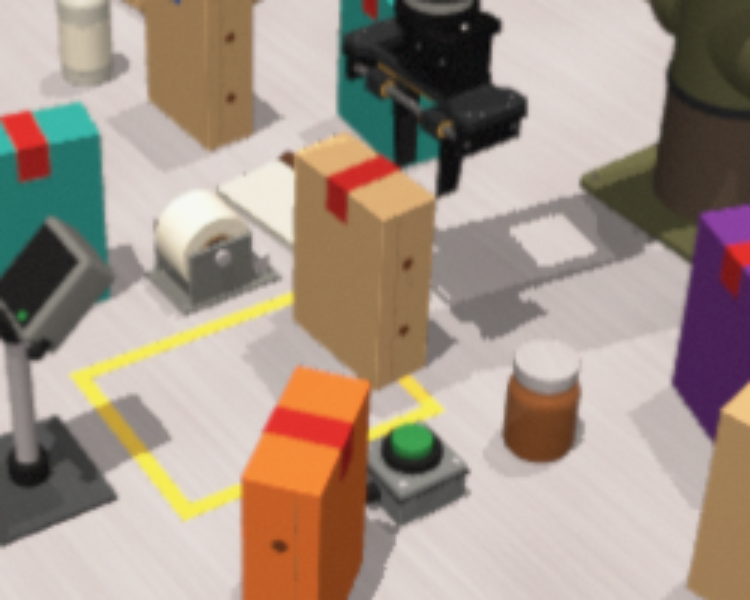

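The gripper stands behind the carton with both fingers facing the label side (tips near 450,185). Now I'll approach slowly.

```bash
for i in 1; do python3 -m crank '{"twist":[[0,0,0],[0,0,0],[0,0,0],[0,0,0],[0,0,0]],"offset":[[0,-0.5,0],[0,-0.5,0],[0,-0.5,0],[0,-0.5,0],[0,-0.5,0]],"claw":[110,110,110,110,110]}'; done; python3 -m crank '{"twist":[[0,0,0],[0,0,0],[0,0,0],[0,0,0],[0,0,0]],"offset":[[0,-0.4,0],[0,-0.4,0],[0,-0.4,0],[0,-0.4,0],[0,-0.4,0]],"claw":[110,110,110,110,110]}'
```

```text
clock: 2.73
eef_pos: [0.4132, -0.0271, 0.1713]
ee_rot: [-2.22, 2.213, -0.027]
wrist_force: [-0.1, 1.0, -0.7]
opening: 0.566
clock: 3.15
eef_pos: [0.4374, -0.0271, 0.1752]
ee_rot: [-2.219, 2.21, -0.032]
wrist_force: [-0.3, 0.8, 1.4]
opening: 0.566
```

```bash
python3 -c "
from h import *
cv2.imwrite('pics/c3.png',cv2.resize(imaging.camera('scene')[180:380,200:450,::-1],(750,600)))
o=ctrl.observe();print(o['eef_pos'],o['wrist_force'],R.from_rotvec(o['ee_rot']).as_matrix().round(4))"
```

```text
[ 0.43800766 -0.02709136  0.1753259 ] [ 0.43533099 -1.06510819  0.30773463] [[ 0.0038 -0.9998  0.022 ]
 [-1.     -0.004  -0.0079]
 [ 0.008  -0.0219 -0.9997]]
```

View pics/c3.png

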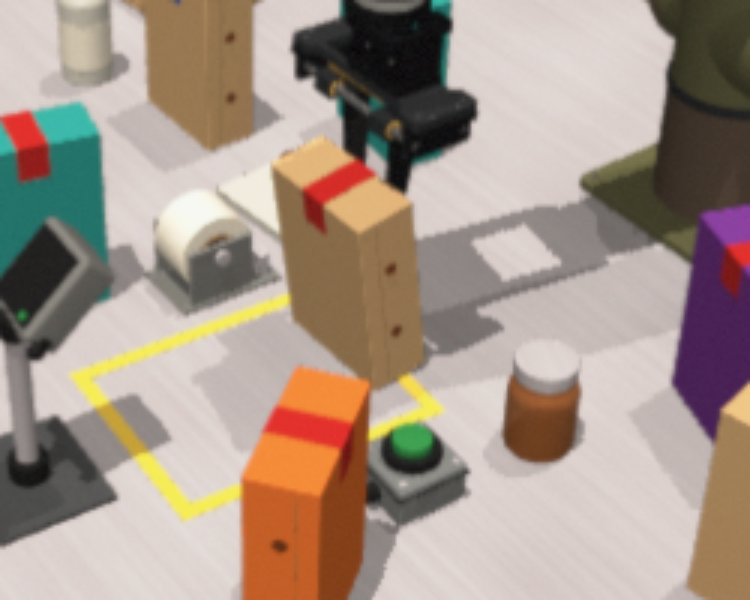

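The carton is leaning about 8° with its foot still in place (back foot corner near 375,385). I'll keep pushing.

```bash
python3 -m crank '{"twist":[[-0.01,0,0],[0,0,0],[0,0,0],[0,0,0],[0,0,0]],"offset":[[0,-0.5,0.1],[0,-0.5,0.1],[0,-0.5,0.1],[0,-0.5,0.1],[0,-0.5,0.1]],"claw":[110,110,110,110,110]}'; python3 -m crank '{"twist":[[0,0,0],[0,0,0],[0,0,0]],"offset":[[0,-0.5,0.1],[0,-0.5,0.1],[0,-0.5,0.1]],"claw":[110,110,110]}';  python3 -m crank '{"twist":[[0,0,0],[0,0,0],[0,0,0],[0,0,0],[0,0,0]],"offset":[[0,0.6,-0.2],[0,0.6,-0.2],[0,0.6,-0.2],[0,0,0],[0,0,0]],"claw":[255,255,255,255,255]}'; python3 -c "
from h import *
T=imaging.camera('top')[:,:,::-1];S=imaging.camera('scene')[:,:,::-1];cv2.imwrite('pics/t4.png',T)
cv2.imwrite('pics/c4.png',np.hstack([cv2.resize(S[190:370,200:380],(400,400)),cv2.resize(T[155:275,240:360],(400,400))]))
print(ctrl.observe()['clock'])"
```

```text
clock: 3.62
eef_pos: [0.4651, -0.0269, 0.1696]
ee_rot: [-2.224, 2.216, -0.02]
wrist_force: [0.2, -0.1, -0.3]
opening: 0.568
clock: 3.87
eef_pos: [0.4818, -0.0268, 0.1659]
ee_rot: [-2.225, 2.216, -0.02]
wrist_force: [0.2, -0.1, -0.0]
opening: 0.569
clock: 4.28
eef_pos: [0.4621, -0.0268, 0.1718]
ee_rot: [-2.226, 2.216, -0.018]
wrist_force: [-0.0, 0.1, 0.3]
opening: 0.275
4.3833
```

View pics/c4.png

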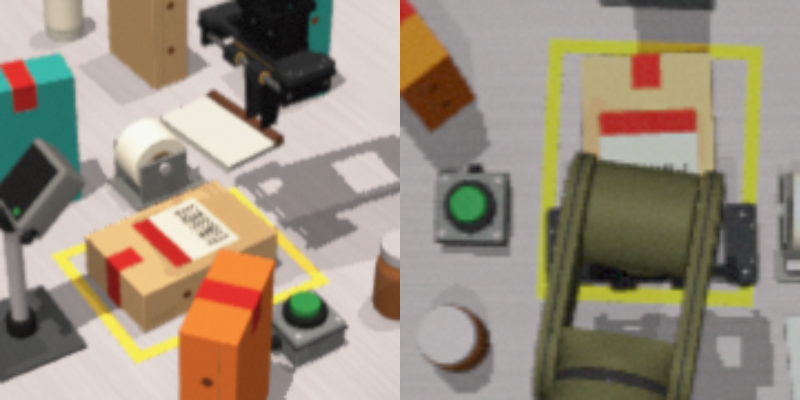

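It fell flat with the label up. The far end in the top crop is at about (582..712, 55), close to the far tape. I'll move towards the button, clearing the view, and measure.

```bash
python3 -m crank '{"twist":[[0,0,0],[0,0,0],[0,0,0],[0,0,0],[0,0,0]],"offset":[[0,0,-1.5],[-3.5,0,0],[-3.5,0,0],[-3.5,0,0],[-3.5,0,0]],"claw":[255,255,255,255,255]}'; python3 -m crank '{"twist":[[0,0,0],[0,0,0],[0,0,0],[0,0,0],[0,0,0]],"offset":[[-3,-2,0],[-1,-2,0],[0,-2,0],[0,0,0],[0,0,0]],"claw":[255,255,255,255,255]}'; python3 - <<'E'
from h import *
T=imaging.camera('top');S=imaging.camera('scene')
cv2.imwrite('pics/c5.png',np.hstack([cv2.resize(S[190:370,200:380,::-1],(400,400)),cv2.resize(T[155:275,240:360,::-1],(400,400))]))
t=lambda u,v:(240+(u-400)*.3,155+v*.3)
c=np.array([.5747,-.0169]);a=np.radians(-3.37);Q=np.array([[np.cos(a),np.sin(a)],[-np.sin(a),np.cos(a)]])
for p in((582,55),(712,55)): w=onz("top",t(*p),.06)[:2];print(w,Q@(w-c))
o=ctrl.observe();M=R.from_rotvec(o['ee_rot']).as_matrix();print(o['clock'],M.round(4),(M.T@(np.array([.5355,.1620,.085])-o['eef_pos'])*100).round(2))
E
```

```text
clock: 4.8
eef_pos: [0.463, 0.1119, 0.1873]
ee_rot: [-2.209, 2.231, -0.024]
wrist_force: [0.6, 0.3, -0.1]
opening: -0.001
clock: 5.22
eef_pos: [0.5241, 0.1611, 0.188]
ee_rot: [-2.218, 2.219, -0.022]
wrist_force: [-0.8, -0.4, -1.1]
opening: 0.003
[0.68134635 0.04591781] [0.10276927 0.06897824]
[ 0.6787007  -0.08336671] [ 0.10772802 -0.06023823]
5.3167 [[-9.000e-04 -9.999e-01  1.350e-02]
 [-1.000e+00  8.000e-04 -7.000e-03]
 [ 7.000e-03 -1.350e-02 -9.999e-01]] [-0.22 -1.05 10.32]
```

View pics/c5.png

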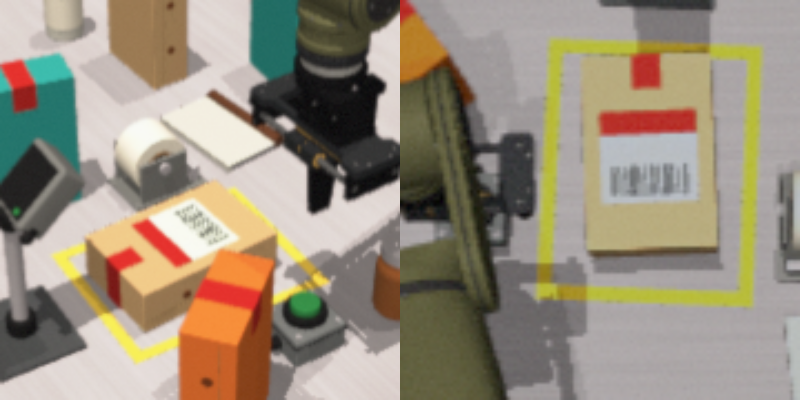

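The carton lies wholly inside: its far corners are at frame x 0.103 and 0.108 (limit 0.120) and frame y +0.069 and −0.060 (limit 0.095). Next, down onto the button.

```bash
python3 -m crank '{"twist":[[0,0,0],[0,0,0],[0,0,0],[0,0,0],[0,0,0]],"offset":[[-0.2,-1.0,2],[0,0,3],[0,0,3],[0,0,1.5],[0,0,0]],"claw":[255,255,255,255,255]}'; python3 -c "
from h import *
o=ctrl.observe();M=R.from_rotvec(o['ee_rot']).as_matrix();print((M.T@(np.array([.5355,.1620,.068])-o['eef_pos'])*100).round(2))"
```

```text
clock: 5.73
eef_pos: [0.5346, 0.1595, 0.0941]
ee_rot: [-2.208, 2.219, -0.029]
wrist_force: [-1.6, 0.2, -0.5]
opening: 0.007
[-0.27 -0.04  2.61]
```

```bash
python3 -m crank '{"twist":[[0,0,0],[0,0,0],[0,0,0],[0,0,0]],"offset":[[-0.2,0,1],[0,0,1],[0,0,0.5],[0,0,0]],"claw":[255,255,255,255]}'; python3 -m crank '{"twist":[[0,0,0],[0,0,0],[0,0,0]],"offset":[[0,0,0.3],[0,0,0.3],[0,0,0]],"claw":[255,255,255]}'
```

```text
clock: 6.07
eef_pos: [0.5347, 0.1604, 0.0693]
ee_rot: [-2.205, 2.22, -0.031]
wrist_force: [-0.2, 0.0, -0.3]
opening: 0.006
clock: 6.32
eef_pos: [0.5363, 0.1606, 0.0648]
ee_rot: [-2.203, 2.218, -0.034]
wrist_force: [-0.5, 0.6, -0.0]
opening: 0.009
```

```bash
python3 -m crank '{"twist":[[0,0,0],[0,0,0],[0,0,0]],"offset":[[0,0,0.3],[0,0,0.3],[0,0,0.3]],"claw":[255,255,255]}'; python3 -m crank '{"twist":[[0,0,0],[0,0,0]],"offset":[[0,0,0.3],[0,0,0.3]],"claw":[255,255]}'
```

```text
clock: 6.57
eef_pos: [0.5375, 0.1609, 0.0576]
ee_rot: [-2.202, 2.217, -0.036]
wrist_force: [-3.8, -0.3, 4.1]
opening: 0.005
clock: 6.73
eef_pos: [0.5378, 0.1609, 0.0559]
ee_rot: [-2.204, 2.218, -0.033]
wrist_force: [-13.6, -3.2, 28.1]
opening: 0.006
```

That's bottomed out: 28 N at z 0.0559, and fully down should be about 0.056. Releasing.

```bash
python3 -m crank '{"twist":[[0,0,0],[0,0,0],[0,0,0],[0,0,0],[0,0,0]],"offset":[[0,0,-0.5],[0,0,-2],[0,0,-3],[0,0,-3],[0,0,-3]],"claw":[255,255,255,255,255]}'; python3 -m crank '{"twist":[[0,0,0],[0,0,0],[0,0,0],[0,0,0],[0,0,0]],"offset":[[0,0,-3.5],[0,0,-3.5],[0,3.5,-1],[0,3.5,0],[0,3.5,0]],"claw":[255,255,255,255,255]}'; python3 -m crank '{"twist":[[0,0,0],[0,0,0],[0,0,0],[0,0,0],[0,0,0]],"offset":[[0,3.5,0],[0,2,0],[0,0,0],[0,0,0],[0,0,0]],"claw":[255,255,255,255,255]}'; python3 - <<'E'
from h import *
T=imaging.camera('top');S=imaging.camera('scene')
A=cv2.resize(S[150:430,180:460,::-1],(400,400));B=cv2.resize(T[150:330,200:380,::-1],(400,400))
cv2.imwrite('pics/c6.png',np.hstack([A,B]))
for n,im,box in(("top",T,(245,200,278,232)),("scene",S,(320,312,355,345))):
    k=np.argwhere(mask(n,im,(45,120,60),(85,255,255),box));print(n,len(k),k.mean(0)[::-1] if len(k) else '')
for n,im in(("top",T),("scene",S)):
    d=cv2.absdiff(im,cv2.imread(f"pics/{n}0.png")[:,:,::-1].copy()).max(2)>50
    N,_,st,_=cv2.connectedComponentsWithStats(d.astype(np.uint8)); print(n,[s.tolist() for s in st[1:] if s[4]>60])
print(ctrl.observe()['wrist_force'])
E
```

```text
clock: 7.15
eef_pos: [0.5308, 0.1607, 0.167]
ee_rot: [-2.213, 2.227, -0.022]
wrist_force: [0.7, -0.5, 0.4]
opening: 0.007
clock: 7.57
eef_pos: [0.4308, 0.1627, 0.2569]
ee_rot: [-2.198, 2.219, -0.037]
wrist_force: [-0.1, -0.0, 0.4]
opening: 0.004
clock: 7.98
eef_pos: [0.3716, 0.1638, 0.2562]
ee_rot: [-2.195, 2.211, -0.042]
wrist_force: [0.0, -0.2, -0.1]
opening: 0.007
top 97 [259.94845361 215.70103093]
scene 135 [336.8962963  326.97777778]
top [[308, 171, 25, 11, 219], [299, 187, 31, 9, 230], [294, 224, 43, 41, 1071], [201, 235, 379, 245, 28109], [294, 359, 30, 13, 221], [294, 376, 29, 41, 535]]
scene [[430, 13, 43, 22, 296], [372, 18, 76, 65, 2607], [463, 19, 55, 74, 1515], [428, 23, 16, 13, 100], [341, 25, 22, 37, 705], [514, 27, 40, 19, 324], [257, 30, 79, 36, 1894], [438, 35, 13, 9, 69], [492, 34, 81, 150, 3529], [453, 59, 16, 12, 65], [524, 63, 22, 17, 219], [505, 68, 18, 17, 105], [268, 71, 21, 7, 89], [394, 75, 39, 29, 605], [476, 77, 17, 33, 231], [253, 78, 53, 57, 1266], [447, 95, 17, 46, 474], [380, 108, 14, 22, 180], [398, 111, 29, 20, 347], [379, 130, 15, 15, 151], [433, 143, 14, 12, 81], [350, 159, 77, 84, 1826], [278, 163, 38, 23, 468], [483, 179, 24, 16, 122], [493, 187, 16, 12, 75], [458, 191, 59, 79, 2338], [410, 218, 23, 14, 71], [238, 225, 115, 115, 5270], [396, 247, 25, 21, 238], [376, 269, 53, 53, 1282]]
[ 0.57020109 -0.5033596   0.7172837 ]
```

View pics/c6.png

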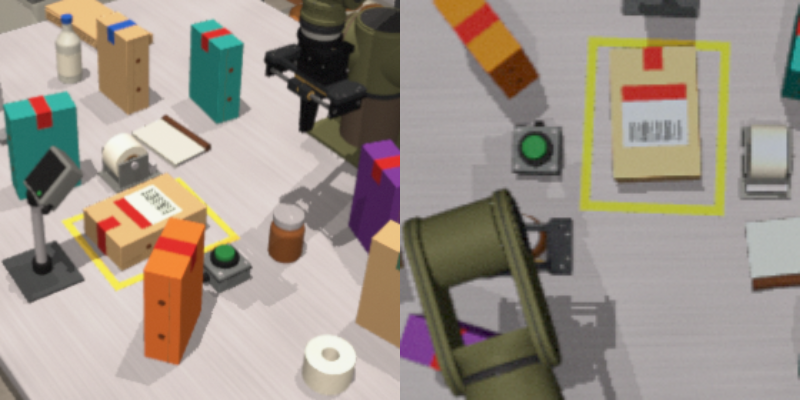

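The carton lies label up inside the frame (top crop 612–698, 47–180). The button is back up, its centroids within 0.2 px of the start, and its neighbours stand as before. Handing in.

```bash
python3 -c "
from bench import ctrl
print(ctrl.hand_in())"
```

```text
the job is handed in; nothing more can be done
None
```

The red-banded carton is lying flat, label up, inside the taped frame. I then pressed the green button fully down, let it go, and handed the job in at about 8 s.

- **Tipping:** I pushed high on the label side with the half-closed fingers until the carton fell away by itself. It was never gripped or lifted.
- **Carton in the frame:** I measured the far corners in the top view. They are 12–17 mm inside the far tape and at least 26 mm inside the side tapes. I judged the near end only from the last picture, where it lies clear of the tape.
- **Button:** The press bottomed out at z = 0.0559 m with about 28 N upward and 14 N sideways on the wrist. That is more than the 5 N needed but below the 40 N limit. Afterwards the button was back where it started in both views, to within 0.3 px.
- **Everything else:** The remaining picture changes I could see came from the carton, the arm and their shadows. In the last top view the arm hid part of the jar and the purple carton. Both looked undisturbed in the scene view.
- **Disagreement:** The two-view height of the button came out at 0.054 m against the stated 0.062 m. I went by contact force instead, and it matched the stated height.

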